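# Prise the sprung retaining clip off a wheel axle with a hook pick

## Robot

A 6-joint arm with a two-finger parallel gripper is mounted at the origin on a cart in front of the work surface, level with it; the furniture and walls round the work are solid. World frame = base frame: x ahead of the robot, y to its left, z up, the work surface at z = 0. Lengths are in mm, angles in rad, forces in N, time in s.
With the tool pointing down it reaches from about 300 to 775 mm from the base axis. Payload 14.6 kg.
Tool frame: the origin (TCP) lies on the centre line of the jaws, within the pads' length; the fingertips stand manip.tcp_to_tips ahead of it and the grasp point (between the pads) lies 5 mm behind it (manip.tcp_to_tips is the distance from the TCP to the fingertips, in mm); z points along the fingers, y is the direction in which the jaws open and shut (so a half turn about z gives the same grasp; the last joint's range is limited). The gripper opens to 94 mm and grips with 3 to 60 N. Pads are 16 mm wide; open, the fingers measure 119 mm over their backs; the gripper's body (75 mm by 177 mm) begins 78 mm behind the grasp point.
Start: joints at [-0.067, 0.3, 1.521, -0, 1.321, -0.067], TCP at [549.99, -0.002, 219.446] pointing down, gripper open.
Joint ranges: [-3.03, 3.03], [-0.79, 2.21], [0.23, 2.52], [-1.04, 4.18], [0, 3.07], [-2.55, 2.55]. Speed limits (rad/s): [2.22, 2.22, 2.57, 3.14, 3.14, 3.14].

## Interface

Orientations are given as [roll, pitch, yaw] about the fixed x, y, z axes, in that order (R = Rz(yaw) Ry(pitch) Rx(roll)).
In Python, from cell import manip, optics, workorder gives the robot as it stands. The module is installed in compiled form; this text tells all that it offers.
- The arm moves only by the tool jog_arm, never from a script. Its argument "deltas" is text: rows parted by semicolons, each of 5 numbers parted by spaces: the shift along the tool's x, y, z in mm, then the turn about the tool's z in rad, then the finger opening in mm, from 0 to 94. In form: tx ty tz twist grip; .... A call has exactly 10 rows; each row is the pose to reach, as a shift and turn from the pose commanded when the call began, along the tool's axes at that moment; what a row does not reach only later rows make up. A row lasts 1/8 s, in which the tool goes at most 62.5 mm and 10.7 degrees, less where a joint would pass 70% of its speed; a pose out of reach is approached as far as the arm can. A call with a gripper value outside its range is refused whole. The fingers move at their own pace and stop on an object; "squeeze" is the grip in N (left out, the last holds). Time passes only in rows, so rows that repeat a pose let the fingers close, or fill a call up. It gives the time, the measured TCP pose, the force and the opening at its end, in the units of the state.
- manip.read_state(): the state, without advancing time (a new reading comes with each control period).
- optics.camera(name): name is "scene" or "side" or "wrist"; returns (picture, depth): 400x640x3 uint8, red, green, blue; 400x640 float32, mm along the optical axis (not along the pixel's ray), 0 where there is no reading.
- optics.get_calibration(name): a dict with "intrinsics" (3x3 intrinsics, pixels), "R" (3x3) and "t" (3): a world point X has camera coordinates R X + t; the wrist camera has in their place "hand_eye" (4x4, takes a point from camera to tool coordinates, whose origin is the TCP and whose axes are the flange's). Camera axes: x right, y down, z forward; pixel columns grow to the right and rows downward; lengths in mm; the calibration is good to about 2 mm. A picture is of the moment at which its call begins: read the wrist's pose just before it. get_calibration takes no time and is no camera call.
- workorder.sign_off(): hands the job in, once; it reports no verdict.
The state is a dict: "clock": time; "joints": joint angles; "qd": joint speeds; "effort": joint torques, N m; "eef_pos": TCP position; "eef_rot": TCP orientation; "wrist_force": force on the tool from outside, world axes, zero at the start; "moment": the same for the moment, N m; "finger_gap": finger opening in mm.
Only numpy, scipy, OpenCV 4.12 (cv2) and the standard library are available. Lean on these libraries where they do the work, as an engineer would, in place of code of your own. Each camera call takes 0.05 s, during which the arm holds its last target.

## Task

The wheel on the blue stand is to come off: with the red-handled hook pick, prise the sprung wire clip out of its groove near the end of the axle, by passing the hook through the clip's bow beside the axle and levering gently against the rim of the axle's end until the clip springs out and drops into the steel dish below. Touch the clip with the pick only and never force the pick hard against the axle or stand. Then lay the pick back down flat on the bench, and leave the oil can and the scriber tin as they stand.

Things in the scene. Friction and masses are not known exactly. Their poses are not given: they have to be found in the camera images.
- stand: Fixed blue bracket: base 70 x 100 mm, upright to z 0.123. Origin on the bench under it; -x is the way its horizontal axle points (roughly to the robot), z up. Axle centre line: y 0, z 0.085. Seen from the axle's end face, the clip's groove is 28 mm behind it, the hub face of a 66 mm wheel (free to spin) 38 mm, the upright 99 mm.
- axle_end (a point): Centre of the axle's flat end face (x -0.119, y 0, z 0.085 of the stand; axes as the stand's). From here to the groove it is a 20 mm cylinder. The hook's inner corner (y -0.032 of the pick) bears on this face's rim, bow side; the tip is then 34 mm behind the face, 4 mm past the wire. Swinging the handle towards the stand by 0.3 to 0.5 rad brings the clip out; at 0.6 the shank meets the face.
- groove (a point): Centre of the clip's groove on the axle's centre line, 28 mm behind the end face. Groove 6 mm wide, its bottom 14 mm in diameter.
- clip: Omega-shaped clip of oiled yellow spring wire 4 mm thick, 34 x 23 mm. Origin: ring centre, in the groove's centre while seated; axes then as the stand's, wire in the plane x = 0. Two sprung legs grip the groove, open ends to -y; the bow, a closed loop, stands out at +y. It comes out towards +y: after about 9 mm, at 10 to 21 N on the bow, the legs snap over and it springs off and falls.
- clip_bow (a point): Middle of the opening inside the bow, at y 0.014 of the clip. Beside the axle's 20 mm cylinder the opening is 7.5 mm wide in y (0.010 to 0.0175) and about 12 mm high in z.
- pick: Hook pick, 72 g, flat in one plane. Origin: centre of its handle, a red and black bar 100 mm long (x), 20 wide (y), 22 high (z), lying on the bench; x runs towards the hook, z up. In use the handle points to the right of the axle, z up, and the hook's leg lies along the axle on its bow side, pointing at the wheel.
- chuck (a point): Front of the brass chuck at the handle's end (x 0.052 of the pick), in which a bent 6 mm shank is clamped firmly at a reach that differs each time and is not measured: the hook's leg lies at x = 0.097 to 0.133 of the pick. The shank slants to the bend, at y -0.029, over the last 42 mm of x; from the bend the leg, 5 mm thick, runs straight to -y, its round tip at y -0.0655.
- dish_in (a point): Centre of the floor (z 0.003) of a fixed round steel parts dish, rim 150 mm across and 28 mm high, floor 110 mm across, standing under the end of the axle to catch the clip; one loose nut lies in it.
- oil_can: Green oil can, 68 x 85 mm, 176 mm high, standing loose on the bench; origin under its body on the bench.
- scriber_tin: Yellow tin of scribers, diameter 69 mm, 128 mm high, standing loose on the bench; origin at the centre of its underside.

How it is judged:
By the outcome, as a careful person would: the job done as asked, in the order asked, and still so for the second after the job is handed in, with the robot touching nothing.
It also fails if it takes over 58 s, if anything falls off the work surface, if the arm or the gripper's body presses on something with over 40 N, if the wrist force passes 120 N, or if a joint passes its speed limit or range.

## Working session

There is one attempt and no reset: what is moved stays moved. The work goes in short steps, Python scripts to look and compute and a tool call to move; the robot and the scene stay as the last step left them, time stands still between calls to the robot, and variables do not carry over. Pictures are saved under pics/ and viewed, and the job is handed in when it is done.

Besides the shell and the picture viewer there is one more tool, called as name(argument=value, ...) on one line, values as JSON. jog_arm: Moves the arm, as the interface text tells. Its arguments: {"type":"object","properties":{"deltas":{"type":"string"},"squeeze":{"type":"number"}},"required":["deltas"]}

```bash
mkdir -p pics; ls; python3 - <<'E'
from cell import manip, optics, workorder
import numpy as np, cv2
np.set_printoptions(precision=3,suppress=True)
print(manip.read_state(), manip.tcp_to_tips)
for n in ["scene","side","wrist"]:
    c=optics.get_calibration(n); print(n,c)
    p,d=optics.camera(n); cv2.imwrite(f"pics/{n}0.png",p[:,:,::-1]); np.savez(f"pics/{n}0.npz",p=p,d=d)
E
```

```text
pics
{'clock': 0.0, 'joints': array([-0.067,  0.3  ,  1.522, -0.   ,  1.321, -0.067]), 'qd': array([-0.003, -0.   , -0.001, -0.   ,  0.002,  0.001]), 'effort': array([ -0.002, -53.181, -35.274,   0.071,   0.024,  -0.   ]), 'eef_pos': array([549.747,   0.004, 218.88 ]), 'eef_rot': array([-3.14 , -0.   ,  1.571]), 'wrist_force': array([-0.416,  0.924, -0.144]), 'moment': array([-0.021, -0.024, -0.029]), 'finger_gap': 94.09126178769523} 14.0
scene {'intrinsics': array([[413.147,   0.   , 317.985],
       [  0.   , 413.147, 199.165],
       [  0.   ,   0.   ,   1.   ]]), 'R': array([[ 0.893, -0.451, -0.004],
       [-0.202, -0.392, -0.898],
       [ 0.403,  0.802, -0.44 ]]), 't': array([-463.867,  214.131,  806.071])}
side {'intrinsics': array([[435.763,   0.   , 316.543],
       [  0.   , 435.763, 198.966],
       [  0.   ,   0.   ,   1.   ]]), 'R': array([[ 0.967, -0.254,  0.024],
       [-0.082, -0.398, -0.914],
       [ 0.242,  0.881, -0.406]]), 't': array([-526.045,  150.323, 1009.021])}
wrist {'intrinsics': array([[319.027,   0.   , 321.429],
       [  0.   , 319.027, 202.555],
       [  0.   ,   0.   ,   1.   ]]), 'hand_eye': array([[  -0.   ,   -0.97 ,   -0.243,   70.592],
       [   1.   ,   -0.   ,   -0.   ,   -1.003],
       [   0.   ,   -0.243,    0.97 , -164.953],
       [   0.   ,    0.   ,    0.   ,    1.   ]])}
```

View pics/scene0.png

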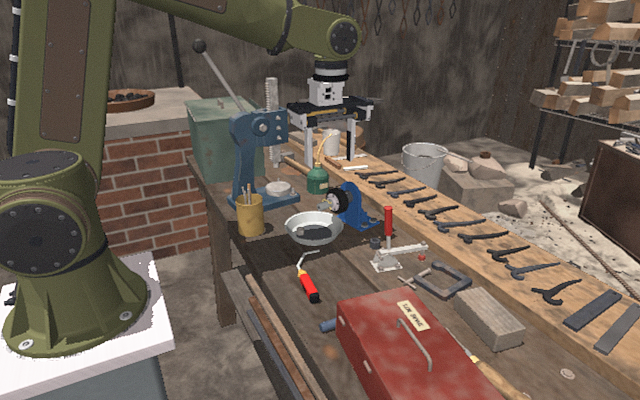

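View pics/side0.png

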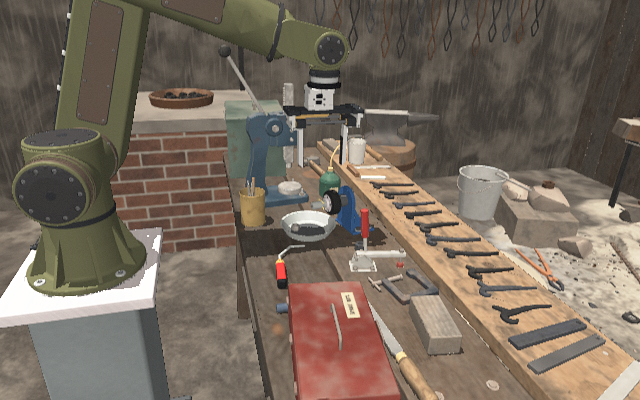

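View pics/wrist0.png

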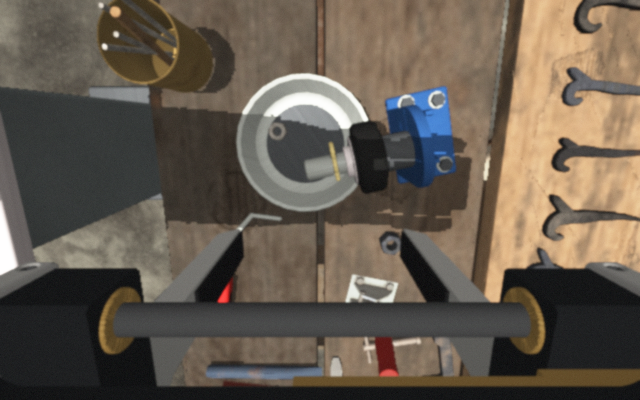

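The wrist view shows the axle end at about (308,170), the clip at about (335,160), and the hook near (255,215). I'll measure all three coarsely from it.

```bash
cat > h.py <<'E'
from cell import manip, optics, workorder
import numpy as np, cv2
from scipy.spatial.transform import Rotation as Ro
np.set_printoptions(precision=2,suppress=True)
def tool(s=None):
    s=s or manip.read_state(); T=np.eye(4); T[:3,:3]=Ro.from_euler('xyz',s['eef_rot']).as_matrix(); T[:3,3]=s['eef_pos']; return T
def campose(n,s=None):
    c=optics.get_calibration(n); K=np.array(c['intrinsics'])
    if n=='wrist': T=tool(s)@np.array(c['hand_eye'])
    else:
        T=np.eye(4);R=np.array(c['R']);T[:3,:3]=R.T;T[:3,3]=-R.T@np.array(c['t'])
    return K,T
def ray(K,T,uv,z):
    uv=np.atleast_2d(np.array(uv,float)); d=np.c_[uv,np.ones(len(uv))]@np.linalg.inv(K).T@T[:3,:3].T
    o=T[:3,3]; s=(z-o[2])/d[:,2]; return o+d*s[:,None]
def deproj(K,T,d):
    v,u=np.mgrid[:d.shape[0],:d.shape[1]]
    p=np.stack([u,v,np.ones_like(u)],-1)@np.linalg.inv(K).T*d[...,None]
    return p@T[:3,:3].T+T[:3,3]
def proj(K,T,X):
    X=np.atleast_2d(X); c=(X-T[:3,3])@T[:3,:3]; q=c@K.T; return q[:,:2]/q[:,2:]
def snap(n,tag):
    s=manip.read_state(); p,d=optics.camera(n); cv2.imwrite(f"pics/{n}{tag}.png",p[:,:,::-1]); K,T=campose(n,s)
    np.savez(f"pics/{n}{tag}.npz",p=p,d=d,K=K,T=T); return p,d,K,T
def load(n,tag): 
    f=np.load(f"pics/{n}{tag}.npz"); return f['p'],f['d'],f['K'],f['T']
def crop(p,x0,x1,y0,y1,f,name):
    c=cv2.resize(p[y0:y1,x0:x1,::-1],None,fx=f,fy=f,interpolation=cv2.INTER_NEAREST); cv2.imwrite("pics/"+name,c)
E
python3 - <<'E'
from h import *
for n in ["scene","side","wrist"]:
    f=np.load(f"pics/{n}0.npz"); K,T=campose(n); np.savez(f"pics/{n}0.npz",p=f['p'],d=f['d'],K=K,T=T)
p,d,K,T=load("wrist",0); crop(p,220,470,70,270,3,"c_w0.png")
p1,*_=load("scene",0); crop(p1,280,400,170,310,4,"c_s0.png")
p1,*_=load("side",0); crop(p1,250,410,160,290,5,"c_d0.png")
for n in ["scene","side"]:
    p,d,K,T=load(n,0); P=deproj(K,T,d); i=p.astype(int)
    m=(i[...,0]>170)&(i[...,1]<60)&(i[...,2]<60)
    nn,l,st,ce=cv2.connectedComponentsWithStats(m.astype(np.uint8))
    for k in range(1,nn):
        if st[k,4]>15: q=P[(l==k)&(d>0)]; print(n,st[k],q.min(0),q.max(0),np.median(q,0))
E
```

```text
scene [300 274  16  22  77] [ 405.93 -184.55   -3.47] [ 442.78 -103.9    23.69] [ 415.78 -147.18   20.52]
side [363 217   3  16  33] [ 605.76 -161.96   98.35] [ 612.23 -154.37  134.9 ] [ 609.37 -157.38  120.09]
```

View pics/c_w0.png

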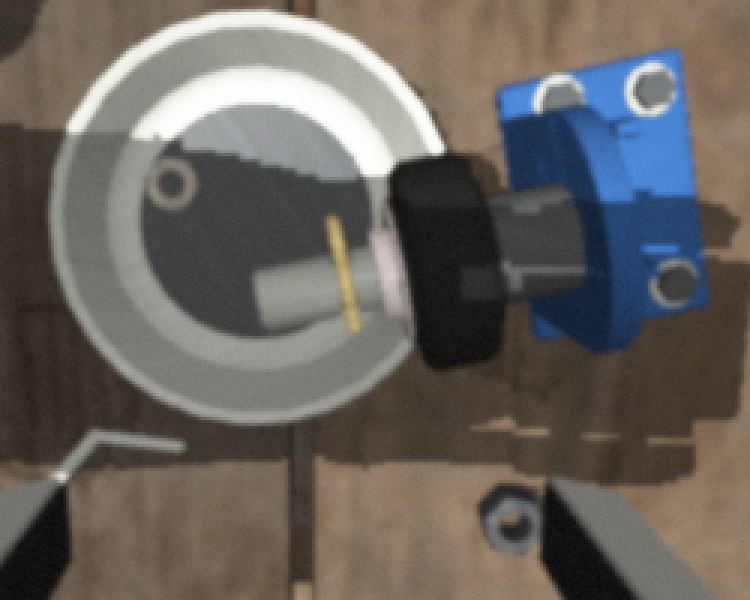

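View pics/c_s0.png

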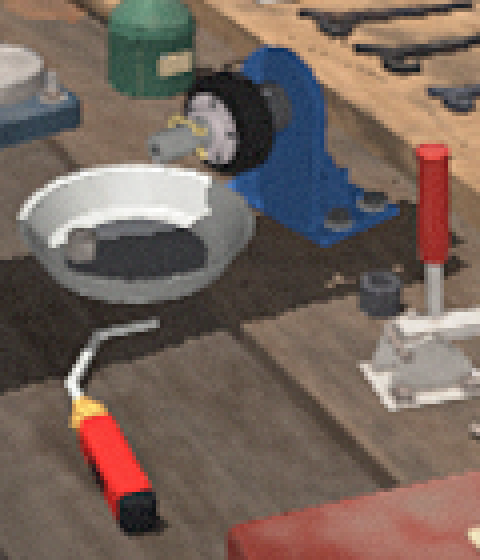

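View pics/c_d0.png

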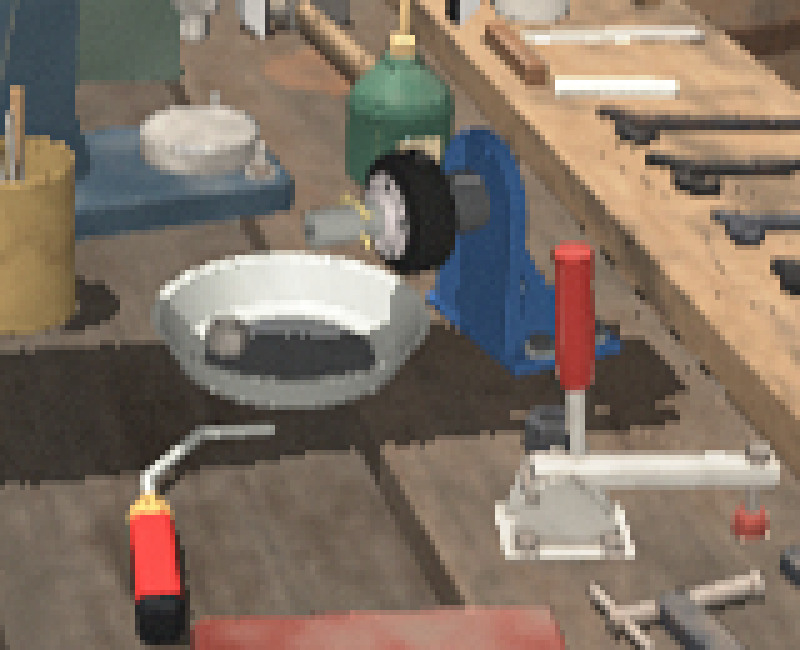

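```bash
python3 - <<'E'
from h import *
p,d,K,T=load("wrist",0)
c=lambda a,b:(220+a/3,70+b/3)
print("axle end L/R edges top line", ray(K,T,[c(255,272),c(266,330)],85), "face ctr", ray(K,T,[c(260,300)],85))
print("clip ends", ray(K,T,[c(333,217),c(355,330)],[85]))
print("hub axle ctr", ray(K,T,[c(372,275)],85))
print("dish ctr", ray(K,T,[c(248,217)],28))
print("leg bend, tip", ray(K,T,[c(95,437),c(183,447)],11), "shank low", ray(K,T,[c(62,478)],11))
p,d,K,T=load("scene",0); c=lambda a,b:(280+a/4,170+b/4)
print("scene handle gold/red top mid, black/red mid, end", ray(K,T,[c(95,420),c(138,495),c(145,520)],22), "bend tip", ray(K,T,[c(97,335),c(158,323)],11))
P=deproj(K,T,d)
p,d,K,T=load("side",0); c=lambda a,b:(250+a/5,160+b/5)
print("side handle", ray(K,T,[c(150,512),c(160,598)],22), "bend tip", ray(K,T,[c(203,433),c(274,430)],11), "gold",ray(K,T,[c(150,503)],17))
for n,tag in (("scene",0),("side",0)):
    p,d,K,T=load(n,tag); i=p.astype(int); P=deproj(K,T,d)
    m=(i[...,2]>90)&(i[...,0]<60)&(i[...,2]-i[...,1]>50)&(d>0)
    q=P[m]; print(n,"blue",m.sum(),np.percentile(q,[2,50,98],axis=0))
    m=(i[...,1]>i[...,0]+30)&(i[...,1]>i[...,2]+10)&(d>0)&(P[...,0]>400)&(P[...,2]<200);q=P[m];print("green",m.sum(),np.percentile(q,[2,50,98],axis=0) if m.any() else 0)
E
```

```text
axle end L/R edges top line [[533.28  36.07  85.  ]
 [536.53  17.74  85.  ]] face ctr [[534.74  27.29  85.  ]]
clip ends [[557.49  52.94  85.  ]
 [564.69  17.74  85.  ]]
hub axle ctr [[569.78  35.12  85.  ]]
dish ctr [[527.99  49.58  28.  ]]
leg bend, tip [[463.58 -39.33  11.  ]
 [499.18 -43.58  11.  ]] shank low [[449.09 -56.87  11.  ]]
scene handle gold/red top mid, black/red mid, end [[ 422.42 -126.6    22.  ]
 [ 415.49 -191.31   22.  ]
 [ 410.23 -209.49   22.  ]] bend tip [[463.93 -39.88  11.  ]
 [501.04 -44.78  11.  ]]
side handle [[ 424.81 -123.68   22.  ]
 [ 416.71 -191.75   22.  ]] bend tip [[466.53 -40.6   11.  ]
 [501.64 -45.27  11.  ]] gold [[ 427.58 -108.25   17.  ]]
scene blue 37 [[623.67  -0.14   5.47]
 [627.27  64.63  19.37]
 [670.25  80.62 119.08]]
green 223 [[624.63 247.16   5.67]
 [643.62 261.44  58.33]
 [674.57 282.06  79.18]]
side blue 2 [[626.16  70.59   7.  ]
 [626.81  73.07   7.35]
 [627.47  75.54   7.7 ]]
green 150 [[628.45 246.65  48.59]
 [648.24 259.53  64.5 ]
 [673.4  279.43  80.75]]
```

The red handle is around (418,-170) with its axis near yaw 1.455, and the leg tip is near (500,-44). Next I'll move over it for a closer look.

jog_arm(deltas="-35 -32 5 0.03 94; -70 -64 10 0.06 94; -100 -96 15 0.09 94; -130 -125 20 0.116 94; -130 -125 20 0.116 94; -130 -125 20 0.116 94; -130 -125 20 0.116 94; -130 -125 20 0.116 94; -130 -125 20 0.116 94; -130 -125 20 0.116 94")

```text
clock: 1.4
eef_pos: [425.1, -129.9, 199.4]
eef_rot: [-3.142, -0.0, 1.455]
wrist_force: [0.1, -0.2, -0.0]
finger_gap: 94.0
```

```bash
python3 - <<'E'
from h import *
p,d,K,T=snap("wrist",1)
print(tool()[:3,3],manip.read_state()['eef_rot'])
p,d,K2,T2=load("scene",0);P=deproj(K2,T2,d);i=p.astype(int)
m=(i[...,0]>100)&(i[...,1]<90)&(i[...,2]<90)&(d>0);m[:, :330]=0;m[:285]=0
print("toolbox",np.percentile(P[m],[1,50,99],axis=0))
E
```

```text
[ 425.04 -129.93  199.44] [-3.14  0.    1.45]
toolbox [[ 380.7  -537.75   -1.91]
 [ 443.11 -437.42   78.63]
 [ 756.1  -290.82   80.97]]
```

View pics/wrist1.png

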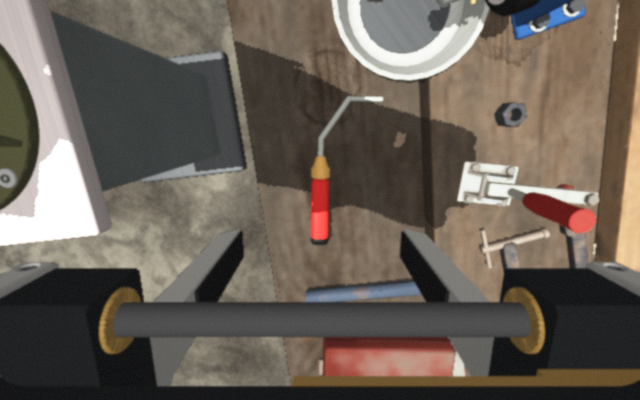

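```bash
python3 - <<'E'
from h import *
p,d,K,T=load("wrist",1)
crop(p,280,420,80,260,4.4 and 4,"c_w1.png")
i=p.astype(int); m=(i[...,0]>130)&(i[...,1]<70)&(i[...,2]<70); m[:150]=0;m[260:]=0;m[:,:280]=0;m[:,350:]=0
r,_,_=cv2.minAreaRect(np.argwhere(m)[:,::-1].astype(np.float32)),0,0
print(r); c=cv2.boxPoints(r); print(c, ray(K,T,c,22))
E
```

```text
((319.4999694824219, 208.99998474121094), (59.99999237060547, 16.999996185302734), 90.0)
[[311. 179.]
 [328. 179.]
 [328. 239.]
 [311. 239.]] [[ 413.99 -117.45   22.  ]
 [ 432.33 -119.59   22.  ]
 [ 424.66 -188.34   22.  ]
 [ 405.43 -186.1    22.  ]]
```

View pics/c_w1.png

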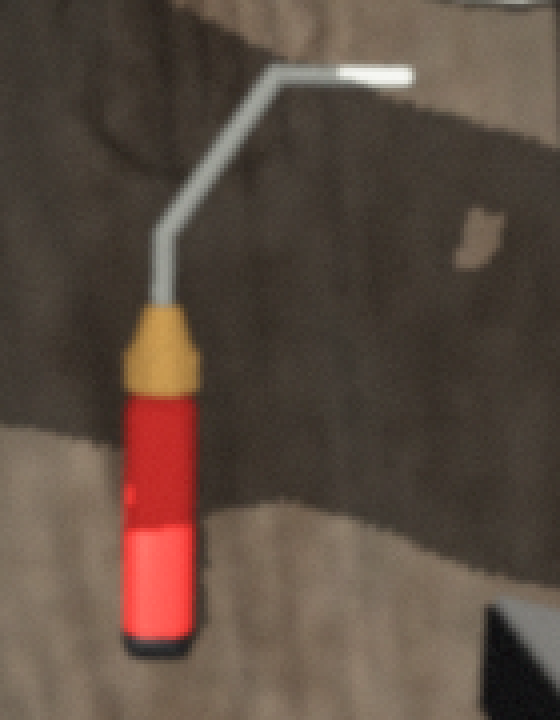

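```bash
python3 - <<'E'
from h import *
p,d,K,T=load("wrist",1)
c=lambda a,b:(280+a/4,80+b/4)
print("chuck front z11..17",ray(K,T,[c(163,303)],11),ray(K,T,[c(163,303)],14))
a=ray(K,T,[c(160,640),c(157,657)],22);print("black top",a)
b=ray(K,T,[c(276,74),c(412,76),c(276,66),c(276,83)],11);print("leg",b, "elbow",ray(K,T,[c(165,230)],11))
ex=np.array([np.cos(1.455),np.sin(1.455)]);ey=np.array([-ex[1],ex[0]])
f=ray(K,T,[c(163,303)],11)[0]
for n,q in (("front",f),("bend",b[0]),("tip",b[1]),("end",a[1]),("redfront",ray(K,T,[(319.5,179)],22)[0])): print(n, q[:2]@ex, q[:2]@ey)
E
```

```text
chuck front z11..17 [[427.27 -94.83  11.  ]] [[427.32 -94.53  14.  ]]
black top [[ 415.47 -188.48   22.  ]
 [ 414.01 -193.51   22.  ]]
leg [[463.89 -38.59  11.  ]
 [499.5  -43.25  11.  ]
 [464.08 -36.59  11.  ]
 [463.67 -40.85  11.  ]] elbow [[430.11 -75.31  11.  ]]
front -44.82577637830507 -435.3693808962058
bend 15.259798355538251 -465.2385220624072
tip 14.745945539951741 -501.15144293825455
end -144.38150711199748 -433.5993804538827
redfront -68.83680691121138 -434.0175770352868
```

The chuck front is at crop (163,303) and the leg runs from (276,74) to (412,76), so the leg sits at x ≈ 111 mm of the pick. I'll grasp the handle about 8 mm ahead of its centre.

jog_arm(deltas="-4 -1 40 0 60; -8 -2.4 80 0 60; -8 -2.4 120 0 60; -8 -2.4 150 0 60; -8 -2.4 170 0 60; -8 -2.4 182 0 60; -8 -2.4 182 0 60; -8 -2.4 182 0 10; -8 -2.4 182 0 10; -8 -2.4 182 0 10", squeeze=50)

```text
clock: 2.7
eef_pos: [421.9, -137.8, 17.9]
eef_rot: [3.141, 0.0, 1.455]
wrist_force: [-0.1, 0.0, 0.4]
finger_gap: 33.5
```

jog_arm(deltas="0 0 0 0 10; 0 0 0 0 10; 0 0 0 0 10; 0 0 0 0 10; 0 0 -10 0 10; 0 0 -30 0 10; 0 0 -60 0 10; 0 0 -100 0 10; 0 0 -100 0 10; 0 0 -100 0 10")

```text
clock: 3.95
eef_pos: [421.3, -137.5, 117.0]
eef_rot: [-3.141, -0.0, 1.455]
wrist_force: [0.5, 0.4, -1.3]
finger_gap: 19.3
```

```bash
python3 - <<'E'
from h import *
p,d,K,T=snap("wrist",2)
print(tool()[:3,3],manip.read_state()['eef_rot'],manip.read_state()['finger_gap'])
E
```

```text
[ 421.13 -137.46  116.56] [-3.14 -0.    1.45] 19.579731519003865
```

View pics/wrist2.png

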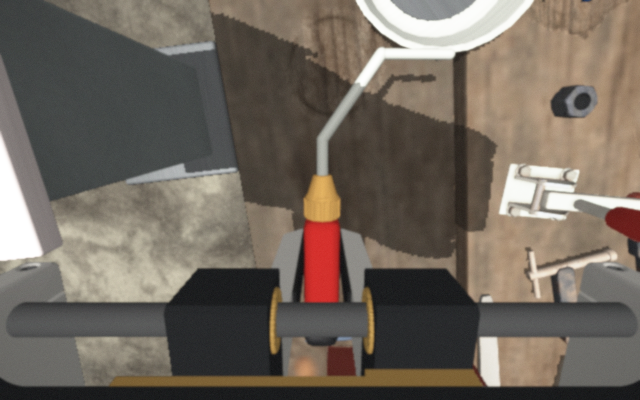

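The pick is held straight, with the bend at (380,50), the tip at (455,53) and a gap of 19.5. I'll go to a staging pose in front of the axle.

jog_arm(deltas="10 6 5 -0.06 10; 22 12 10 -0.12 10; 35 18 15 -0.18 10; 47 26 20 -0.24 10; 58 32 25 -0.30 10; 64 36 25 -0.315 10; 64 36 25 -0.315 10; 64 36 25 -0.315 10; 64 36 25 -0.315 10; 64 36 25 -0.315 10")

```text
clock: 5.25
eef_pos: [464.8, -78.5, 92.5]
eef_rot: [3.141, 0.0, 1.769]
wrist_force: [0.5, 0.2, -0.7]
finger_gap: 19.6
```

```bash
python3 - <<'E'
from h import *
p,d,K,T=snap("wrist",3)
print(tool()[:3,3],manip.read_state()['eef_rot'],manip.read_state()['finger_gap'])
E
```

```text
[464.8  -78.42  92.52] [3.14 0.   1.77] 19.467111530223328
```

View pics/wrist3.png

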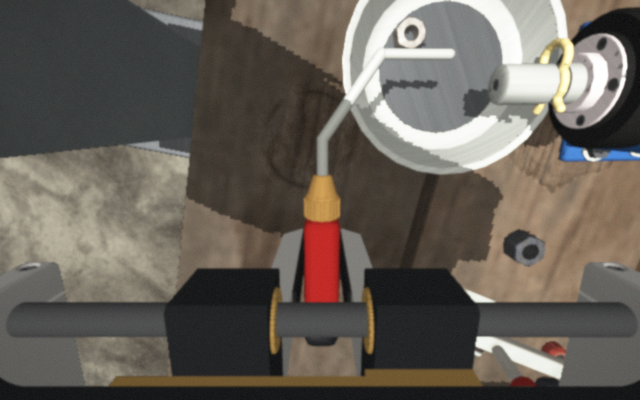

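```bash
python3 - <<'E'
from h import *
p,d,K,T=load("wrist",3)
crop(p,370,630,25,145,3,"c_w3.png")
Tw=tool(); Pt=deproj(K,np.linalg.inv(Tw)@T,d)  # tool coords
for u in range(390,456,10):
    col=Pt[44:64,u]; k=np.argmin(np.where(col[:,2]>-50,col[:,2],99)); 
    on=np.abs(col[:,2]-col[k,2])<4
    print(u, 44+np.flatnonzero(on)[[0,-1]], col[on].mean(0), col[k,2])
print("axle")
for u in range(500,556,8):
    col=Pt[55:112,u]; k=np.argmin(np.where(d[55:112,u]>0,col[:,2],999)); on=np.abs(col[:,2]-col[k,2])<12
    print(u,55+k,col[k],55+np.flatnonzero(on)[[0,-1]],col[on][0,:2],col[on][-1,:2])
E
```

```text
390 [48 58] [103.92  32.78   5.  ] 3.902643947981602
400 [48 58] [103.97  37.76   5.28] 3.8802217177040745
410 [48 58] [103.95  42.65   5.16] 3.8648268446409304
420 [49 59] [103.5   47.63   5.24] 4.0079279280851665
430 [49 58] [103.75  52.28   4.48] 2.3560375694095796
440 [49 59] [103.49  57.48   5.23] 3.753461935353272
450 [49 59] [103.42  62.27   4.87] 3.922373406965164
axle
500 92 [85.46 87.78  2.11] [ 64 104] [99.43 89.31] [79.99 90.92]
508 86 [87.8  88.86 -2.41] [ 64 104] [98.81 91.32] [80.03 95.51]
516 86 [87.79 92.66 -2.49] [ 63 104] [99.74 96.78] [80.   99.31]
524 81 [89.99 95.89 -2.95] [ 63 104] [ 99.71 100.71] [ 80.   103.45]
532 91 [ 85.5  100.69  -2.55] [ 63 104] [ 99.59 104.3 ] [ 80.05 108.24]
540 84 [ 88.64 103.79  -2.91] [ 63 104] [ 99.55 108.14] [ 80.01 111.88]
548 82 [ 89.44 106.87  -3.8 ] [ 63 101] [ 99.46 111.79] [ 81.27 113.4 ]
```

View pics/c_w3.png

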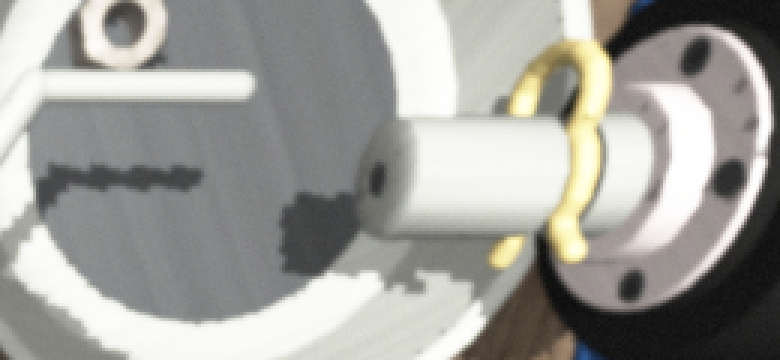

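The wrist view shows leg rows 48–59 with the tip at about (455,53). The axle spans rows 62.5–104.5 with its face at u≈498, and the bow is at about (557,50). In the tool frame the leg is 13.7–14.2 mm off the axle axis against an ideal of 13.75, about 1 mm high, and the tip is 23 mm short of the face. I'll advance partway.

jog_arm(deltas="0 4 0.4 0 10; -0.1 10 0.8 0 10; -0.1 16 0.8 0 10; -0.1 22 0.8 0 10; -0.1 28 0.8 0 10; -0.1 33 0.8 0 10; -0.1 38 0.8 0 10; -0.1 42 0.8 0 10; -0.1 42 0.8 0 10; -0.1 42 0.8 0 10")

```text
clock: 6.55
eef_pos: [505.9, -70.1, 91.6]
eef_rot: [-3.142, -0.0, 1.77]
wrist_force: [0.1, 0.0, -1.8]
finger_gap: 19.9
```

```bash
python3 - <<'E'
from h import *
p,d,K,T=snap("wrist",4)
print(tool()[:3,3],manip.read_state()['eef_rot'],manip.read_state()['wrist_force'])
crop(p,360,560,25,145,4,"c_w4.png")
Pt=deproj(K,np.linalg.inv(tool())@T,d)
for u in range(390,456,10):
    col=Pt[44:64,u]; print(u,np.c_[np.arange(44,64),col[:,[0,2]]][3:].round(1).tolist() if u in(410,440) else "")
E
```

```text
[505.9  -70.09  91.62] [-3.14 -0.    1.77] [-0.55 -0.08 -0.7 ]
390 
400 
410 [[47.0, 124.5, 89.4], [48.0, 106.5, 6.3], [49.0, 105.9, 5.8], [50.0, 105.3, 4.8], [51.0, 104.8, 4.5], [52.0, 104.2, 3.9], [53.0, 103.8, 4.1], [54.0, 103.4, 4.5], [55.0, 103.1, 5.4], [56.0, 102.7, 5.4], [57.0, 102.1, 4.8], [58.0, 102.0, 6.6], [59.0, 101.7, 7.5], [60.0, 115.5, 88.5], [61.0, 114.9, 89.1], [62.0, 114.0, 87.8], [63.0, 113.6, 89.4]]
420 
430 
440 [[47.0, 124.6, 90.1], [48.0, 123.6, 88.2], [49.0, 105.7, 4.8], [50.0, 105.2, 4.6], [51.0, 104.9, 5.1], [52.0, 104.5, 5.6], [53.0, 103.7, 3.9], [54.0, 103.3, 4.1], [55.0, 102.8, 3.6], [56.0, 102.9, 6.4], [57.0, 102.5, 6.7], [58.0, 101.9, 6.3], [59.0, 101.5, 6.6], [60.0, 115.5, 88.4], [61.0, 114.9, 89.1], [62.0, 114.0, 87.5], [63.0, 99.4, 5.2]]
450
```

View pics/c_w4.png

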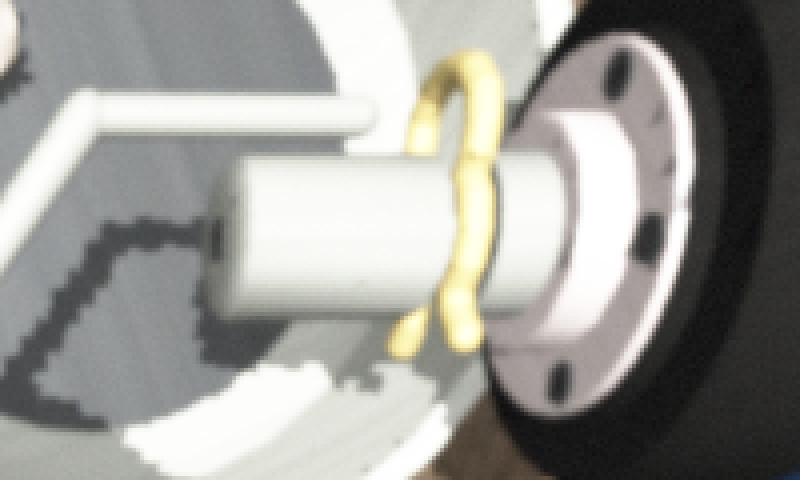

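```bash
cat > rel.py <<'E'
from h import *
import sys
def edge(g,a,b,sgn):
    s=g[a:b+1].astype(float); dd=np.diff(s)*sgn; k=dd.argmax(); 
    w=np.clip(dd[max(k-1,0):k+2],0,None); return a+max(k-1,0)+(w*np.arange(len(w))).sum()/w.sum()+0.5
def ang(v,K): return np.arctan((v-K[1,2])/K[1,1])
def run(tag,ucols_leg,ucols_ax):
    p,d,K,T=load("wrist",tag); 
    for u in ucols_leg:
        c=d[:,u]; r=np.flatnonzero((c[40:62]<178)&(c[40:62]>100))+40
        g=(r[0]-.5,r[-1]+.5); a=(ang(g[0],K)+ang(g[1],K))/2; t=np.tan(a)
        Z=(6.4+164.95)/(0.97-0.243*t); print("leg",u,g,"x",70.59-0.97*t*Z-0.243*Z)
    for u in ucols_ax:
        c=d[:,u]; r=np.flatnonzero((c[60:112]<185)&(c[60:112]>100))+60
        r=r[r>=61]; g=(r[0]-.5,r[-1]+.5); a1,a2=ang(g[0],K),ang(g[1],K); a=(a1+a2)/2; D=10/np.sin((a2-a1)/2)
        Y,Z=D*np.sin(a),D*np.cos(a); print("ax",u,g,"x",70.59-0.97*Y-0.243*Z,"z",-164.95-0.243*Y+0.97*Z)
E
python3 - <<'E'
from rel import *
run(3,range(395,455,15),range(510,545,10))
run(4,range(395,455,15),range(425,460,10))
E
```

```text
leg 395 (np.float64(47.5), np.float64(58.5)) x 104.04340157593776
leg 410 (np.float64(47.5), np.float64(59.5)) x 103.81161702814063
leg 425 (np.float64(48.5), np.float64(59.5)) x 103.58599342257978
leg 440 (np.float64(48.5), np.float64(59.5)) x 103.58599342257978
ax 510 (np.float64(63.5), np.float64(104.5)) x 89.90634771061417 z 11.308697700938524
ax 520 (np.float64(62.5), np.float64(104.5)) x 89.69331112100016 z 7.272276773239071
ax 530 (np.float64(62.5), np.float64(104.5)) x 89.69331112100016 z 7.272276773239071
ax 540 (np.float64(60.5), np.float64(111.5)) x 85.19776022025323 z -23.640144770964525
leg 395 (np.float64(47.5), np.float64(57.5)) x 104.27475933404493
leg 410 (np.float64(47.5), np.float64(59.5)) x 103.81161702814063
leg 425 (np.float64(48.5), np.float64(59.5)) x 103.58599342257978
leg 440 (np.float64(48.5), np.float64(59.5)) x 103.58599342257978
ax 425 (np.float64(63.5), np.float64(104.5)) x 89.90634771061417 z 11.308697700938524
ax 435 (np.float64(62.5), np.float64(104.5)) x 89.69331112100016 z 7.272276773239071
ax 445 (np.float64(62.5), np.float64(104.5)) x 89.69331112100016 z 7.272276773239071
ax 455 (np.float64(62.5), np.float64(104.5)) x 89.69331112100016 z 7.272276773239071
```

Still aligned: the leg at rows 48.5–59.5 is 13.8 mm off the axle axis, and there's no contact force. I'll push the tip through the bow slowly.

jog_arm(deltas="0 2 0 0 10; 0 4 0 0 10; 0 6 0 0 10; 0 8 0 0 10; 0 9.5 0 0 10; 0 11 0 0 10; 0 12 0 0 10; 0 13 0 0 10; 0 13.5 0 0 10; 0 13.5 0 0 10")

```text
clock: 7.85
eef_pos: [519.3, -67.4, 91.6]
eef_rot: [-3.142, -0.0, 1.77]
wrist_force: [0.6, 1.2, -1.5]
finger_gap: 19.5
```

```bash
python3 - <<'E'
from rel import *
p,d,K,T=snap("wrist",5)
s=manip.read_state();print(s['eef_pos'],s['eef_rot'],s['wrist_force'],s['moment'])
crop(p,360,560,25,145,4,"c_w5.png")
run(5,range(395,410,7),range(410,418,4))
E
```

```text
[519.25 -67.41  91.65] [-3.14 -0.    1.77] [-1.19  0.31 -0.7 ] [-0.03  0.02  0.03]
leg 395 (np.float64(47.5), np.float64(58.5)) x 104.04340157593776
leg 402 (np.float64(47.5), np.float64(59.5)) x 103.81161702814063
leg 409 (np.float64(47.5), np.float64(59.5)) x 103.81161702814063
ax 410 (np.float64(62.5), np.float64(104.5)) x 89.69331112100016 z 7.272276773239071
ax 414 (np.float64(62.5), np.float64(104.5)) x 89.69331112100016 z 7.272276773239071
```

View pics/c_w5.png

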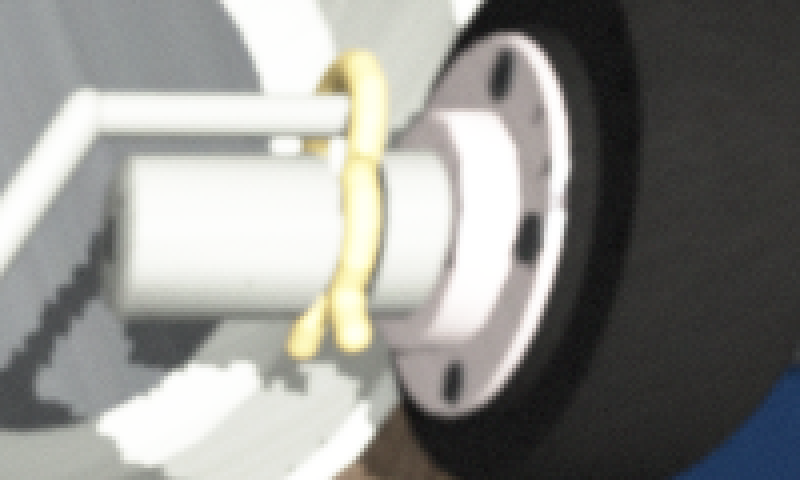

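The leg now goes through the bow, under the upper wire at crop (365,115), with no contact. I'll set the corner on the rim and start levering.

jog_arm(deltas="-0.8 0.7 0 0 10; -1.5 0.7 0 0 10; -2.3 3.3 0 -0.025 10; -3.0 5.8 0 -0.05 10; -3.6 8.4 0 -0.075 10; -4.2 11 0 -0.1 10; -4.7 13.6 0 -0.125 10; -5.1 16.2 0 -0.15 10; -5.1 16.2 0 -0.15 10; -5.1 16.2 0 -0.15 10")

```text
clock: 9.15
eef_pos: [536.4, -69.8, 91.7]
eef_rot: [3.141, 0.001, 1.92]
wrist_force: [0.7, -5.4, -0.8]
finger_gap: 19.6
```

```bash
python3 - <<'E'
from rel import *
p,d,K,T=snap("wrist",6)
s=manip.read_state();print(s['eef_pos'],s['eef_rot'],s['wrist_force'],s['moment'],s['finger_gap'])
crop(p,360,560,25,145,4,"c_w6.png")
E
```

```text
[536.43 -69.79  91.76] [3.14 0.   1.92] [ 0.67 -5.53 -0.78] [-1.12 -0.17 -0.19] 19.687260260430065
```

View pics/c_w6.png

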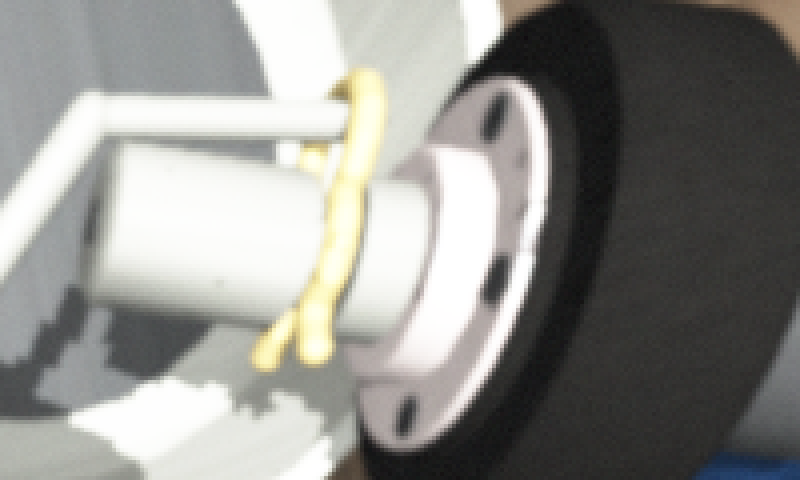

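The clip is giving about 5.5 N of resistance, and a small gap remains at the rim. I'll continue levering and ease slightly onto the rim.

jog_arm(deltas="-1.2 2.6 0 -0.025 10; -2.2 5.1 0 -0.05 10; -2.9 7.7 0 -0.075 10; -3.5 10.3 0 -0.1 10; -4.0 12.9 0 -0.125 10; -4.4 15.5 0 -0.15 10; -4.8 18.1 0 -0.175 10; -5.1 20.8 0 -0.2 10; -5.1 20.8 0 -0.2 10; -5.1 20.8 0 -0.2 10")

```text
clock: 10.45
eef_pos: [557.4, -66.8, 91.6]
eef_rot: [-3.141, -0.0, 2.12]
wrist_force: [0.6, -2.3, -1.4]
finger_gap: 19.7
```

```bash
python3 - <<'E'
from rel import *
p,d,K,T=snap("wrist",7)
s=manip.read_state();print(s['eef_pos'],s['eef_rot'],s['wrist_force'],s['moment'],s['finger_gap'])
crop(p,340,540,25,145,4,"c_w7.png")
E
```

```text
[557.36 -66.75  91.61] [-3.14 -0.    2.12] [ 1.79 -1.63 -0.71] [-0.4  -0.17 -0.05] 19.796926298498196
```

View pics/c_w7.png

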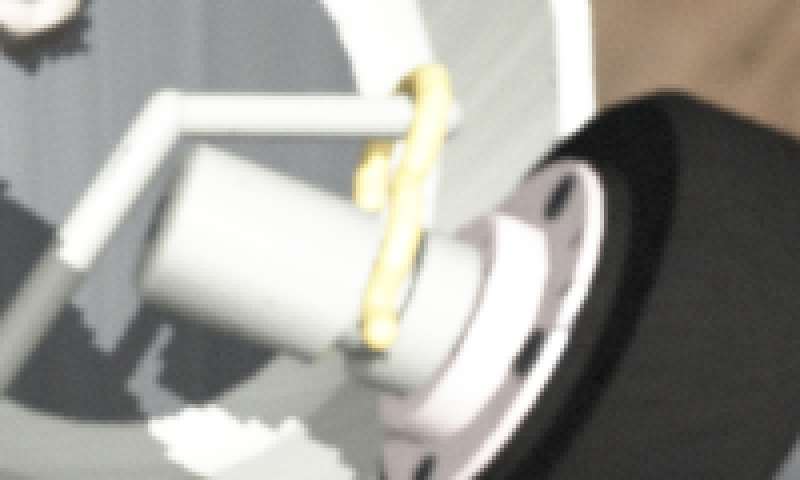

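The clip has slid out about 7 mm, with the tip visible past the wire at crop (455,115). I'll continue.

jog_arm(deltas="-0.7 2.0 0 -0.02 10; -1.3 4.1 0 -0.04 10; -1.8 6.2 0 -0.06 10; -2.3 8.2 0 -0.08 10; -2.8 10.3 0 -0.1 10; -3.2 12.4 0 -0.12 10; -3.2 12.4 0 -0.12 10; -3.2 12.4 0 -0.12 10; -3.2 12.4 0 -0.12 10; -3.2 12.4 0 -0.12 10")

```text
clock: 11.75
eef_pos: [569.6, -63.1, 91.6]
eef_rot: [-3.142, -0.0, 2.24]
wrist_force: [-0.3, -0.6, -0.9]
finger_gap: 19.6
```

```bash
python3 - <<'E'
from rel import *
p,d,K,T=snap("wrist",8)
s=manip.read_state();print(s['eef_pos'],s['eef_rot'],s['wrist_force'],s['moment'],s['finger_gap'])
E
```

```text
[569.7  -63.16  91.7 ] [3.14 0.   2.24] [ 0.41 -0.45 -0.86] [ 0.07 -0.06  0.01] 19.89771427545269
```

View pics/wrist8.png

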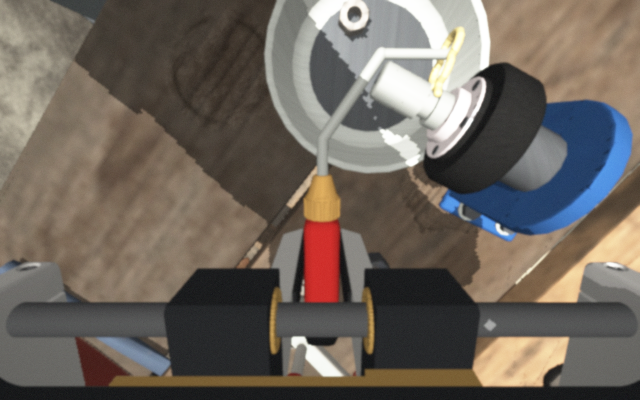

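```bash
python3 - <<'E'
from rel import *
p,d,K,T=load("wrist",8); P=deproj(K,T,d); i=p.astype(int)
crop(p,360,520,10,130,5,"c_w8.png")
m=(i[...,0]>150)&(i[...,0]-i[...,2]>70)&(d>0); m[150:]=0; print(m.sum(),np.percentile(P[m],[2,25,50,75,98],axis=0))
p,d,K,T=snap("side",8); crop(p,285,365,170,250,8,"c_d8.png")
E
```

```text
120 [[548.93  39.33  75.46]
 [550.12  53.13  77.23]
 [551.93  61.76  79.01]
 [554.72  65.28  89.3 ]
 [559.02  66.91  91.62]]
```

View pics/c_w8.png

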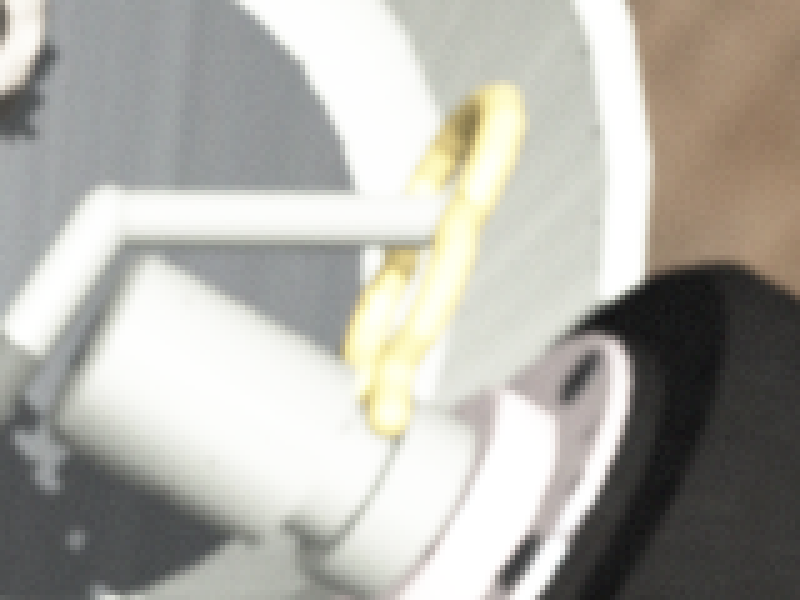

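View pics/c_d8.png

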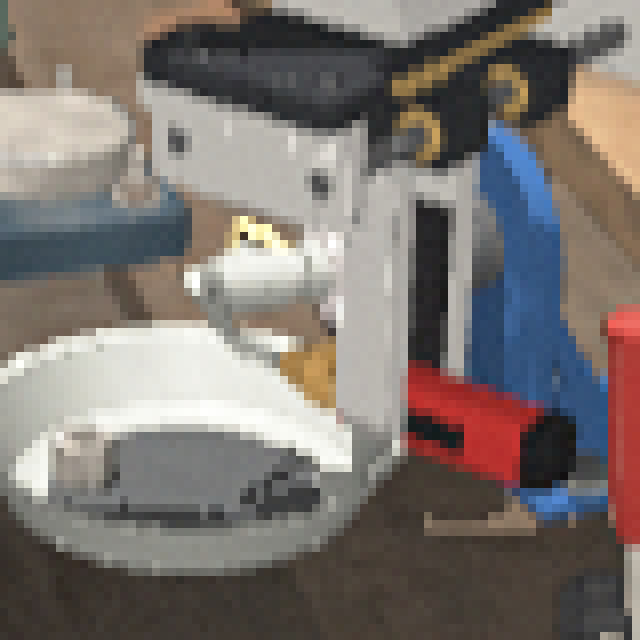

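The clip's legs are over the axle, but it still sits on the hook's leg near crop (440,230). I'll let it settle and look again.

jog_arm(deltas="0 0 0 0 10; 0 0 0 0 10; 0 0 0 0 10; 0 0 0 0 10; 0 0 0 0 10; 0 0 0 0 10; 0 0 0 0 10; 0 0 0 0 10; 0 0 0 0 10; 0 0 0 0 10")

```text
clock: 13.1
eef_pos: [569.7, -63.1, 91.6]
eef_rot: [3.142, 0.0, 2.24]
wrist_force: [-0.2, 0.3, -1.2]
finger_gap: 19.5
```

```bash
python3 - <<'E'
from rel import *
p,d,K,T=snap("wrist",9); P=deproj(K,T,d); i=p.astype(int)
s=manip.read_state();print(s['wrist_force'])
crop(p,360,520,10,130,5,"c_w9.png")
m=(i[...,0]>150)&(i[...,0]-i[...,2]>70)&(d>0); m[150:]=0; print(m.sum(),np.percentile(P[m],[2,25,50,75,98],axis=0))
E
```

```text
[-0.06  0.37 -1.1 ]
115 [[549.12  38.96  75.46]
 [550.27  53.51  77.52]
 [552.35  62.63  78.91]
 [554.84  65.29  89.24]
 [559.68  66.8   91.76]]
```

View pics/c_w9.png

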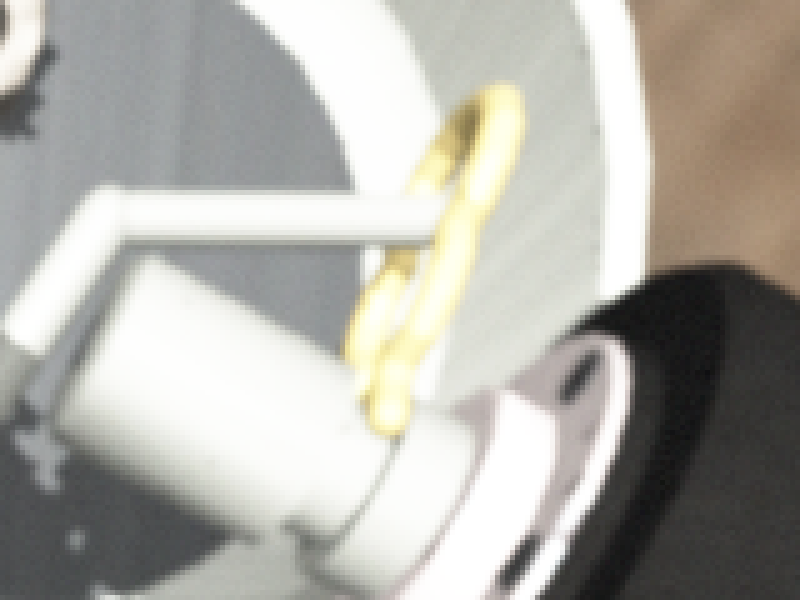

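It's stationary with near-zero force, so the legs have passed the axle but the bow is resting on the leg. I'll swing a touch further out to free it.

jog_arm(deltas="-0.5 2 0 -0.02 10; -1.1 4.1 0 -0.04 10; -1.6 6.2 0 -0.06 10; -0.7 6.7 0 -0.06 10; 0.2 7.2 0 -0.06 10; 1.1 7.6 0 -0.06 10; 2 8.1 0 -0.06 10; 2 8.1 0 -0.06 10; 2 8.1 0 -0.06 10; 2 8.1 0 -0.06 10")

```text
clock: 14.4
eef_pos: [574.8, -56.6, 91.7]
eef_rot: [-3.142, -0.0, 2.3]
wrist_force: [0.1, 0.3, -0.4]
finger_gap: 20.0
```

```bash
python3 - <<'E'
from rel import *
p,d,K,T=snap("wrist",10); P=deproj(K,T,d); i=p.astype(int)
s=manip.read_state();print(s['wrist_force'],s['eef_pos'],s['eef_rot'])
crop(p,340,540,0,150,4,"c_w10.png")
m=(i[...,0]>150)&(i[...,0]-i[...,2]>70)&(d>0); m[150:]=0; print(m.sum(),np.percentile(P[m],[2,25,50,75,98],axis=0))
E
```

```text
[-0.14 -0.06 -0.18] [574.81 -56.56  91.63] [-3.14 -0.    2.3 ]
19 [[539.83  58.13   3.64]
 [543.09  59.94   4.13]
 [547.01  60.64   4.68]
 [551.8   65.74   5.1 ]
 [556.11  66.24   6.07]]
```

View pics/c_w10.png

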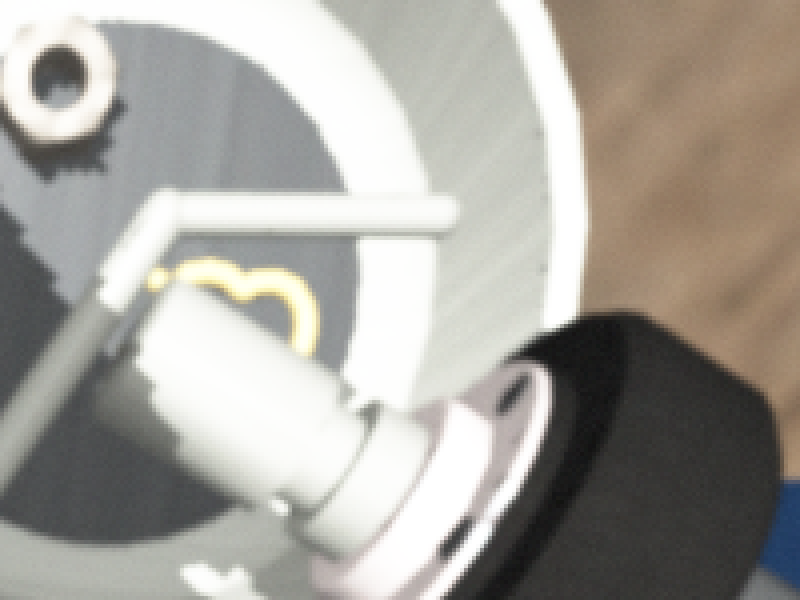

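The clip dropped into the dish (yellow shape at crop (150–320, 260–350), depth z ≈ 4–5 mm) and the groove is empty. Now I'll withdraw along the leg.

jog_arm(deltas="0.5 -5 0 0 10; 0.5 -12 0 0 10; 0.5 -20 0 0 10; 0.5 -30 0 0 10; 0.5 -40 0 0 10; 0.5 -55 0 0 10; 0 -70 0 0 10; 0 -85 -5 0 10; 0 -100 -10 0 10; 0 -100 -10 0 10")

```text
clock: 15.7
eef_pos: [499.9, -124.0, 102.3]
eef_rot: [3.141, 0.001, 2.299]
wrist_force: [0.5, -0.2, -1.1]
finger_gap: 19.6
```

```bash
python3 - <<'E'
from rel import *
s=manip.read_state();print(s['wrist_force'],s['eef_pos'],s['eef_rot'])
R=tool()[:3,:3]; print("to target", R.T@(np.array([421.4,-137.6,101])-s['eef_pos']))
p,d,K,T=snap("wrist",11)
E
```

```text
[ 0.47 -0.23 -1.13] [ 499.86 -123.96  102.35] [3.14 0.   2.3 ]
to target [ 42.01 -67.66   1.28]
```

View pics/wrist11.png

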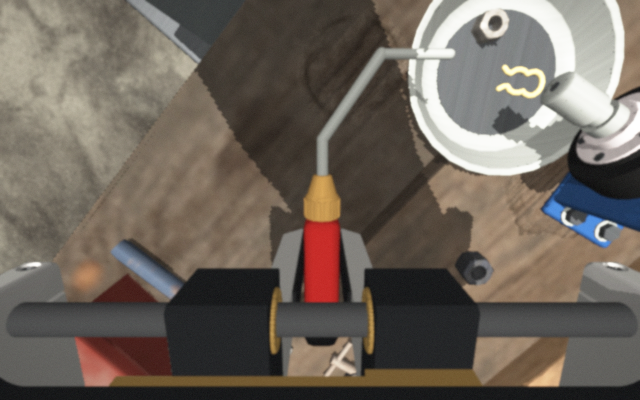

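The clip lies in the dish at about (520,80). Now back to the pick's original place.

jog_arm(deltas="8 -12 0 0.05 10; 16 -25 0 0.15 10; 25 -40 0 0.27 10; 34 -54 0 0.4 10; 42 -67.7 0 0.52 10; 42 -67.7 0 0.65 10; 42 -67.7 0 0.77 10; 42 -67.7 0 0.845 10; 42 -67.7 0 0.845 10; 42 -67.7 0 0.845 10")

```text
clock: 17.0
eef_pos: [421.5, -136.8, 101.6]
eef_rot: [-3.141, -0.0, 1.456]
wrist_force: [0.4, -0.5, 0.6]
finger_gap: 19.7
```

jog_arm(deltas="0 0 20 0 10; 0 0 40 0 10; 0 0 58 0 10; 0 0 70 0 10; 0 0 76 0 10; 0 0 80 0 10; 0 0 82 0 10; 0 0 83 0 10; 0 0 83 0 10; 0 0 83 0 10")

```text
clock: 18.25
eef_pos: [421.8, -136.9, 18.8]
eef_rot: [3.141, 0.0, 1.455]
wrist_force: [-0.2, -0.1, -0.8]
finger_gap: 19.9
```

jog_arm(deltas="0 0 0.4 0 10; 0 0 0.8 0 10; 0 0 1.0 0 10; 0 0 1.0 0 10; 0 0 1.0 0 26; 0 0 1.0 0 40; 0 0 1.0 0 50; 0 0 1.0 0 50; 0 0 1.0 0 50; 0 0 1.0 0 50")

```text
clock: 19.5
eef_pos: [421.7, -136.9, 17.6]
eef_rot: [-3.142, -0.0, 1.455]
wrist_force: [-0.3, -0.3, -1.3]
finger_gap: 50.0
```

jog_arm(deltas="0 0 -10 0 50; 0 0 -25 0 50; 0 0 -50 0 60; 0 0 -80 0 60; 0 0 -120 0 60; 0 0 -160 0 60; 0 0 -180 0 60; 0 0 -180 0 60; 0 0 -180 0 60; 0 0 -180 0 60")

```text
clock: 20.75
eef_pos: [421.4, -136.8, 196.8]
eef_rot: [-3.14, -0.0, 1.455]
wrist_force: [-0.8, -0.7, -0.2]
finger_gap: 59.9
```

```bash
python3 - <<'E'
from rel import *
s=manip.read_state();print(s['wrist_force'],s['eef_pos'])
p,d,K,T=snap("wrist",12); p,d,K,T=snap("scene",12); crop(p,220,400,150,310,4,"c_s12.png")
i=p.astype(int);P=deproj(K,T,d);m=(i[...,1]>i[...,0]+30)&(i[...,1]>i[...,2]+10)&(d>0)&(P[...,0]>400)&(P[...,2]<200);q=P[m];print("green",m.sum(),np.percentile(q,[2,50,98],axis=0))
E
```

```text
[-0.77 -0.73 -0.16] [ 421.38 -136.78  196.81]
green 136 [[624.66 251.55   5.86]
 [636.45 267.89  57.63]
 [650.59 283.4   79.64]]
```

View pics/wrist12.png

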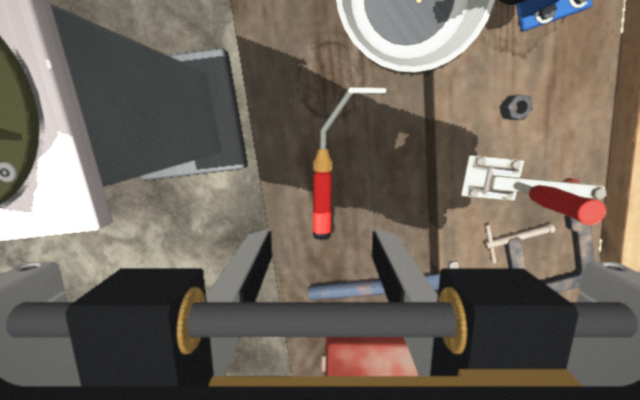

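View pics/c_s12.png

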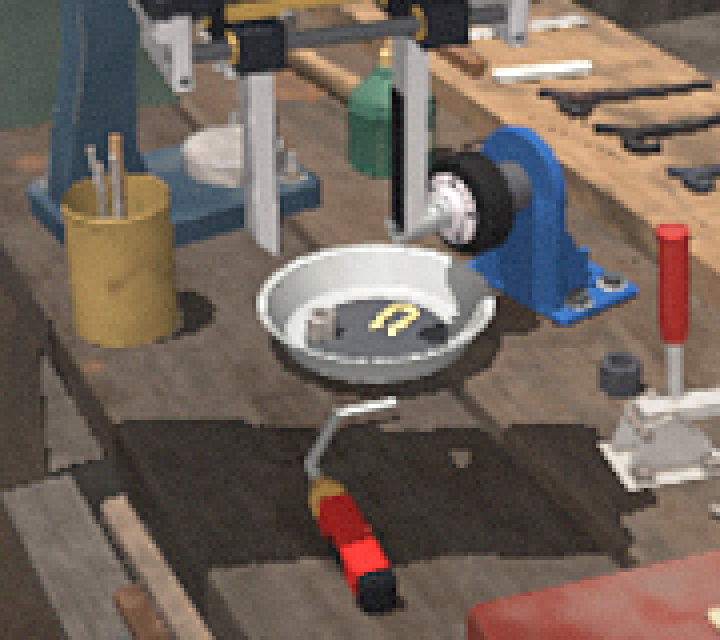

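The pick lies flat on the bench at about (322,190) in the wrist view. The clip is in the dish at scene crop (395,318), and the tin and oil can are standing where they were. I'll hand in now.

```bash
python3 -c "
from cell import workorder; print(workorder.sign_off())"
```

```text
the job is handed in; nothing more can be done
None
```

The clip is out and lying in the steel dish, the pick is back flat on the bench where it started, and the job is handed in. It took about 21 s of the 58 s allowed.

- **Levering:** I passed the hook through the bow and swung the handle about 0.47 rad towards the stand. The legs came over the axle, but the clip stayed resting on the hook. It dropped after a further 0.06 rad and a 3–4 mm outward pull.
- **Contact:** The highest wrist force I read was about 5.5 N. I only read it at the end of each move, so short peaks in between would not show. The hook's corner bore on the rim only lightly, if at all: a gap of about 1 mm still showed there in the pictures.
- **Last checks:** The final scene view shows the clip in the dish next to the nut, and the pick lying flat and untouched. The oil can and scriber tin are upright. I judged the tin's position by eye only. The measured median of the oil can's green pixels differs by about 7–8 mm from the start. The gripper finger hid part of it in the last picture and the robot never came near it, so I put that down to the view.

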